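# Change over the glass cases and hold the next lid half open

## Task

I am finished with the blue glass case: swing its lid fully shut, so that its tab drops in behind the front rim. Then lift the lid of the yellow case and hold it open at 45 degrees with the gripper while I pick out a piece; it falls shut if you let go, so finish while still holding it there, steady. Leave the jars, brushes and other things on the table as they are.

Things in the scene. Friction and masses are not known exactly. Their poses are not given: they have to be found in the camera images.
- blue_box: Plywood case for cut glass with the blue lid, fixed to the table (all sizes in mm); 200 (x, depth) x 170 (y) x 85 high, walls 6. Origin: centre of its underside on the table; x points from the front to the hinge side, z up. The two cases may stand either way round and turned by up to 0.2 rad.
- blue_hinge (a point): Middle of the hinge axis of the blue lid: on the case's far edge, 86 above the table, 100 along the case's +x; the hinge axis runs along the case's y.
- blue_lid (a joint): Blue lid: a 205 (from hinge to front edge) x 174 x 8 plate, its underside on the hinge axis, weighing 0.15 to 0.35 kg; a thin aluminium tab 14 deep under it drops behind the case's front wall when shut. Value 0 = fully shut (rad), grows as it opens (front edge up and back), limit 1.9; stands part open at the start (0.6 to 1.1); its hinge is stiff, about 0.3 N m of friction, so it stays at any angle; a push of a few newtons on the lid near its front edge swings it.
- blue_bar (a point): Middle of the steel bar handle on the blue lid: round bar 10 in diameter, 100 long parallel to the hinge, on two end posts, centre 38 above the lid's top face and 155 from the hinge axis towards the front (46 above the hinge axis when shut). In the lid's frame: x away from the front edge, y along the hinge, z out of the top face; it turns with the lid.
- yellow_box: Plywood case for cut glass with the yellow lid, fixed to the table (all sizes in mm); 200 (x, depth) x 170 (y) x 85 high, walls 6. Origin: centre of its underside on the table; x points from the front to the hinge side, z up. The two cases may stand either way round and turned by up to 0.2 rad.
- yellow_hinge (a point): Middle of the hinge axis of the yellow lid: on the case's far edge, 86 above the table, 100 along the case's +x; the hinge axis runs along the case's y.
- yellow_lid (a joint): Yellow lid: a 205 (from hinge to front edge) x 174 x 8 plate, its underside on the hinge axis, weighing 0.15 to 0.35 kg; a thin aluminium tab 14 deep under it drops behind the case's front wall when shut. Value 0 = fully shut (rad), grows as it opens (front edge up and back), limit 1.9; shut at the start; its hinge is free, so the lid falls shut when let go below about 1.5. 45 degrees is 0.785.
- yellow_bar (a point): Middle of the steel bar handle on the yellow lid: round bar 10 in diameter, 100 long parallel to the hinge, on two end posts, centre 38 above the lid's top face and 155 from the hinge axis towards the front (46 above the hinge axis when shut). In the lid's frame: x away from the front edge, y along the hinge, z out of the top face; it turns with the lid.
- blue_edge (a point): Point on the top face of the blue lid, 185 from the hinge axis (20 from the front edge), mid-width, 30 in front of the bar; a good place to push it shut. Axes as for the bar.
- jar_pink_mid (a point): Bystander: small closed paint jar, pink with white cap, 48 diameter, 62 high (mm), loose on the table; point on its axis 31 above its underside, z up.
- jar_green_mid (a point): Bystander: small closed paint jar, green with white cap, 48 diameter, 62 high (mm), loose on the table; point on its axis 31 above its underside, z up.
- jar_orange_mid (a point): Bystander: small closed paint jar, orange with white cap, 48 diameter, 62 high (mm), loose on the table; point on its axis 31 above its underside, z up.
- spray_mid (a point): Bystander: white conical spray bottle with yellow trigger head, 84 diameter, 185 high (mm), loose on the table; point on its axis 90 above its underside, z up.
- brush_pot_mid (a point): Bystander: yellow tin full of brushes, pot 68 diameter, 90 high, brushes up to 226 (mm), loose on the table; point on its axis 45 above its underside, z up.
- cup_mid (a point): Bystander: green water cup, 76 diameter, 110 high (mm), loose on the table; point on its axis 55 above its underside, z up.
- tiles_mid (a point): Bystander: stack of four square glass tiles, 77 x 75, 20 high (mm), loose on the table; point on its axis 10 above its underside, z up.

How it is judged (in metres and radians):
On the way, in this order (a step that is already met when the one before it is completed fails the run):
1. the blue lid is shut, its tab behind the rim, the yellow lid not yet lifted (value of joint blue_lid below 0.035 rad and value of joint yellow_lid below 0.15 rad), for 0.2 s.
2. the yellow lid is held by the gripper at 45 degrees (value of joint yellow_lid between 0.68 and 0.89 rad and contact force between the fingers and yellow_lid above 0.5 N), for 0.3 s.
At the end, for the whole second after the job is handed in: The blue lid is fully shut (within 0.035 rad, 2 degrees); the yellow lid stands at 45 degrees, within 6 degrees (0.68 to 0.89 rad), steady, carried by the gripper's fingers and by nothing else; every bystander is upright and within 30 mm of where it was (all of step 2 and value of joint blue_lid below 0.035 rad and contact force between yellow_lid and jar_pink below 0.1 N and contact force between yellow_lid and jar_green below 0.1 N and contact force between yellow_lid and jar_orange below 0.1 N and contact force between yellow_lid and spray below 0.1 N and contact force between yellow_lid and brush_pot below 0.1 N and contact force between yellow_lid and cup below 0.1 N and contact force between yellow_lid and tiles below 0.1 N and velocity of joint yellow_lid between -0.08 and 0.08 rad/s and not (distance of any of jar_pink_mid, jar_green_mid, jar_orange_mid, spray_mid, brush_pot_mid, cup_mid, tiles_mid from where it was at the start of the episode above 0.03 m or angle between any of jar_pink_mid, jar_green_mid, jar_orange_mid, spray_mid, brush_pot_mid, cup_mid, tiles_mid's own z axis and vertical above 0.35 rad)); the arm keeps its last pose, push and grip.
It fails at once if a bystander is knocked over or shifted by more than 30 mm (distance of any of jar_pink_mid, jar_green_mid, jar_orange_mid, spray_mid, brush_pot_mid, cup_mid, tiles_mid from where it was at the start of the episode above 0.03 m or angle between any of jar_pink_mid, jar_green_mid, jar_orange_mid, spray_mid, brush_pot_mid, cup_mid, tiles_mid's own z axis and vertical above 0.35 rad).
It also fails if it takes over 51 s, if anything falls off the work surface, if the arm or the gripper's body presses on something with over 40 N, if the wrist force passes 120 N, or if a joint passes its speed limit or range.

## Robot

A 7-joint arm with a two-finger parallel gripper is mounted at the origin on the work surface. World frame = base frame: x ahead of the robot, y to its left, z up, the work surface at z = 0. Lengths are in mm, angles in rad, forces in N, time in s.
With the tool pointing down it reaches from about 425 to 875 mm from the base axis. Payload 9.9 kg.
Tool frame: the origin (TCP) lies at the very end of the fingers, on their centre line; the grasp point (between the pads) lies 19 mm behind it (env.tcp_to_grasp is the distance from the TCP to the grasp point, in mm); z points along the fingers, y is the line along which they close (so a half turn about z gives the same grasp; the last joint's range is limited). The gripper opens to 85 mm and grips with 20 to 120 N. Pads are 22 mm wide; open, the fingers measure 114 mm over their backs; the gripper's body (76 mm by 85 mm) begins 54 mm behind the grasp point. The pads swing forward as they close: fully open they stand 13 mm farther back than shut.
Start: joints at [1.229, 0.576, 0.025, 1.437, -0.015, 1.129, -0.057], TCP at [172.098, -652.695, 206.689] pointing down, gripper open.
Joint ranges: [-2.76, 2.76], [-0.34, 2.15], [-1.52, 1.57], [0.19, 2.46], [-1.09, 4.23], [0.17, 1.99], [-2.82, 2.82]. Speed limits (rad/s): [2.22, 2.22, 3.01, 3.01, 3.14, 3.14, 3.14].

## Interface

Orientations are given as a rotation vector (axis times angle).
In Python, from bench import env, optics gives the robot as it stands.
- The arm moves only by the shell command python3 -m jog 'ROWS' [FORCE]. ROWS is JSON, a list of rows, each a list of 7 numbers: the opening, from 0 (shut) to 1 (fully open), then the shift along the tool's x, y, z each as a share of 50 mm, from -1 to 1, then the turn, a rotation vector about the tool's x, y, z each as a share of 90 degrees, from -1 to 1. A call has 1 to 10 rows; each row shifts and turns the commanded pose from where the row before left it, along the tool's axes as they then stand; what a row does not reach is not made up. A row lasts 1/8 s, in which the tool goes at most 62.5 mm and 10.7 degrees, less where a joint would pass 70% of its speed; a pose out of reach is approached as far as the arm can. A call with a number of a shift or a turn outside -1 to 1 is refused whole. A call with a gripper value outside its range is refused whole. The fingers move at their own pace and stop on an object; FORCE is the grip in N (left out, the last holds). Time passes only in rows, so rows that do not move let the fingers close. It gives the time, the measured TCP pose, the force, the opening and the grip force at its end, in the units of the state.
- env.read_state(): the state, without advancing time (a new reading comes with each control period).
- optics.snapshot(name): name is "side" or "top" or "wrist"; returns the picture (420x560x3 uint8, red, green, blue); there is no depth.
- optics.get_calibration(name): a dict with "fx", "fy", "cx", "cy" (pixels), "camera_from_world" (4x4, takes a point from world to camera coordinates); the wrist camera has in their place "T_tool_cam" (4x4, takes a point from camera to tool coordinates, whose origin is the TCP and whose axes are the flange's). Camera axes: x right, y up, looking along -z (the intrinsics and any distortion apply to the point x, -y, -z); pixel columns grow to the right and rows downward; lengths in mm; the calibration is good to about 2 mm. The wrist camera is an equidistant fisheye: a pixel r from the principal point sees the ray r / f radians off the axis. A picture is of the moment at which its call begins: read the wrist's pose just before it. get_calibration takes no time and is no camera call.
- env.close_job(): hands the job in; it is judged then, once.
The state is a dict: "time": time; "joint_positions": joint angles; "joint_velocities": joint speeds; "joint_torque": joint torques, N m; "ee_pos": TCP position; "tcp_rot": TCP orientation; "force": force on the tool from outside, world axes, zero at the start; "torque": the same for the moment, N m; "gripper_width": finger opening in mm; "finger_force": force on a finger pad.
Only numpy, scipy, OpenCV 4.12 (cv2) and the standard library are available. Lean on these libraries where they do the work, as an engineer would, in place of code of your own. Each camera call takes 0.05 s, during which the arm holds its last target. There are 200 camera calls.

## Working session

There is one attempt and no reset: what is moved stays moved. The work goes in short steps, Python scripts to look and compute and a shell command to move; the robot and the scene stay as the last step left them, time stands still between calls to the robot, and variables do not carry over. Pictures are saved under pics/ and viewed, at most 10 in all, crops included, and the job is handed in when it is done.

```bash
ls; mkdir -p pics; python3 - <<'E'
from bench import env, optics
import cv2, numpy as np
for n in ["side","top"]:
    im=optics.snapshot(n); cv2.imwrite(f"pics/{n}0.png",im[:,:,::-1]); c=optics.get_calibration(n)
    print(n,{k:(np.round(v,3).tolist()) for k,v in c.items()})
s=env.read_state();print(s["time"],s["ee_pos"],s["tcp_rot"],s["gripper_width"])
E
```

```text
pics
side {'fx': 487.785, 'fy': 487.785, 'cx': 282.82, 'cy': 206.143, 'camera_from_world': [[-0.919, -0.394, 0.022, 542.575], [0.234, -0.499, 0.835, -221.908], [-0.318, 0.772, 0.55, -1370.179], [0.0, 0.0, 0.0, 1.0]]}
top {'fx': 460.038, 'fy': 460.038, 'cx': 278.132, 'cy': 215.268, 'camera_from_world': [[0.059, -0.998, 0.003, -21.467], [0.977, 0.058, 0.206, -604.06], [-0.206, -0.009, 0.979, -1277.339], [0.0, 0.0, 0.0, 1.0]]}
0.1 [ 171.98815132 -652.24744556  205.93391848] [-3.11401497e+00 -4.03723252e-01  4.47364254e-04] 85.44752983868047
```

View pics/side0.png

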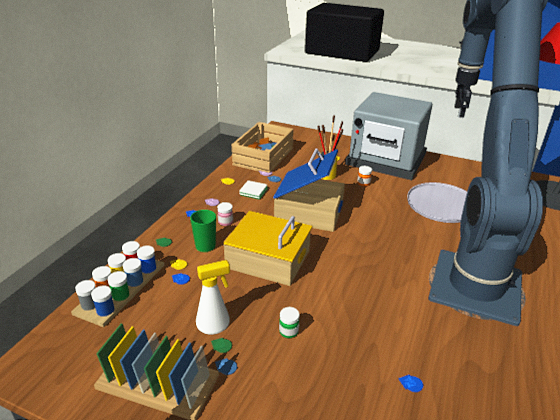

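View pics/top0.png

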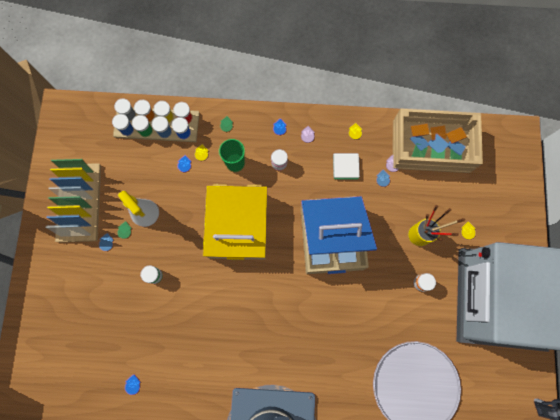

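Side: blue lid part open around (308,172), yellow shut at (268,235) with its bar at (288,232). Top: yellow lid at (236,222), bar at (235,238); blue lid at (338,225), bar at (340,230), case front at about (336,270). Both hinges are on the far (+x) side.

```bash
cat > h.py <<'E'
from bench import env, optics
import cv2, numpy as np
def ray(n,p):
    c=optics.get_calibration(n); T=np.array(c["camera_from_world"]); R,t=T[:3,:3],T[:3,3]
    d=R.T@np.array([(p[0]-c["cx"])/c["fx"],-(p[1]-c["cy"])/c["fy"],-1]); return -R.T@t,d/np.linalg.norm(d)
def plane(n,p,z):
    o,d=ray(n,p); return o+d*(z-o[2])/d[2]
def tri(p,q):
    a,d=ray("top",p); b,e=ray("side",q)
    s=np.linalg.lstsq(np.stack([d,-e],1),b-a,rcond=None)[0]; P,Q=a+s[0]*d,b+s[1]*e
    return (P+Q)/2,np.linalg.norm(P-Q)
def quad(im,lo,hi,roi):
    h=cv2.cvtColor(im,cv2.COLOR_BGR2HSV); m=cv2.inRange(h,lo,hi); k=np.zeros_like(m); x0,y0,x1,y1=roi; k[y0:y1,x0:x1]=m[y0:y1,x0:x1]
    k=cv2.morphologyEx(k,cv2.MORPH_CLOSE,np.ones((9,9)))
    c=max(cv2.findContours(k,0,2)[0],key=cv2.contourArea); c=cv2.convexHull(c)
    return cv2.approxPolyDP(c,5,True)[:,0],k
E
python3 - <<'E'
from h import *
t=cv2.imread("pics/top0.png"); s=cv2.imread("pics/side0.png")
Y=((20,130,90),(35,255,255)); B=((100,120,50),(125,255,255))
for n,im,r in [("top",t,(195,175,280,270)),("side",s,(215,200,320,285))]:
    q,_=quad(im,*Y,r); print("Y",n,[(p.tolist(),plane(n,p,94).round().tolist()) for p in q])
for n,im,r in [("top",t,(295,190,385,258)),("side",s,(265,140,350,205))]:
    q,_=quad(im,*B,r); print("B",n,[(p.tolist(),plane(n,p,90).round().tolist()) for p in q])
a=cv2.resize(t[185:285,195:385],None,fx=4,fy=4,interpolation=2); b=cv2.resize(s[140:285,220:350],None,fx=4,fy=4,interpolation=2)
cv2.imwrite("pics/tc.png",a); cv2.imwrite("pics/sc.png",b)
E
```

```text
Y top [([266, 186], [682.0, 54.0, 94.0]), ([265, 256], [480.0, 44.0, 94.0]), ([203, 256], [469.0, 216.0, 94.0]), ([206, 186], [671.0, 227.0, 94.0])]
Y side [([224, 241], [675.0, 224.0, 94.0]), ([248, 211], [682.0, 62.0, 94.0]), ([312, 226], [477.0, 53.0, 94.0]), ([299, 263], [450.0, 224.0, 94.0])]
B top [([360, 197], [666.0, -218.0, 90.0]), ([376, 248], [521.0, -266.0, 90.0]), ([311, 254], [493.0, -84.0, 90.0]), ([302, 201], [644.0, -52.0, 90.0])]
B side [([337, 150], [565.0, -457.0, 90.0]), ([328, 174], [536.0, -267.0, 90.0]), ([273, 197], [648.0, -49.0, 90.0]), ([268, 177], [716.0, -159.0, 90.0])]
```

View pics/tc.png

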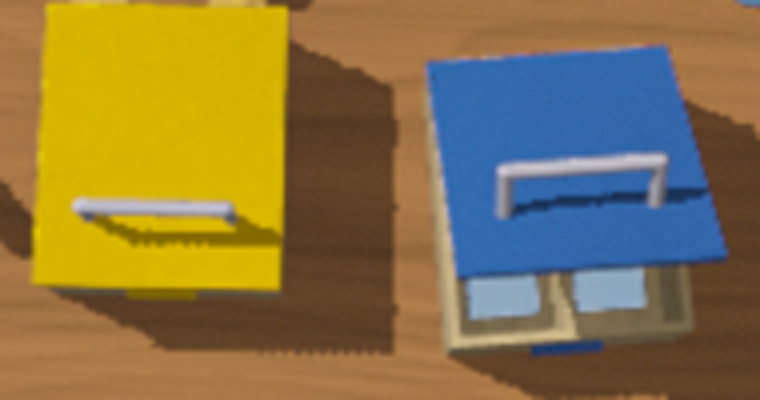

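View pics/sc.png

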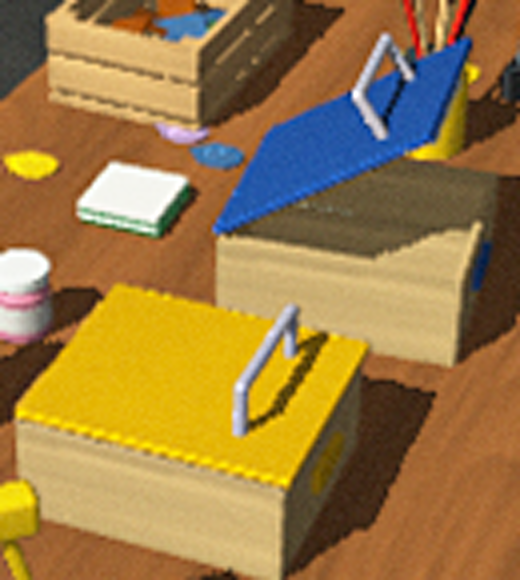

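```bash
python3 - <<'E'
from h import *
T=lambda x,y:(195+x/4-.4,185+y/4-.4)
S=lambda x,y:(220+x/4-.4,140+y/4-.4)
def f(n,a,b): p,e=tri(T(*a),S(*b)); print(n,p.round(1),round(e,1)); return p
y1=f("ybarL",(78,206),(240,386)); y2=f("ybarR",(234,209),(292,312))
yc=[f("yh L",(46,4),(18,413)),f("yh R",(288,8),(118,286)),f("yf L",(33,286),(290,486)),f("yf R",(280,291),(366,345))]
b1=f("bbarL",(504,171),(356,96)); b2=f("bbarR",(663,160),(387,40))
bc=[f("bh L",(428,64),(217,230)),f("bh R",(668,47),(273,130)),f("bf L",(460,276),(435,142)),f("bf R",(725,258),(470,42))]
for n,c,b in [("y",yc,(y1+y2)/2),("b",bc,(b1+b2)/2)]:
    h=(c[0]+c[1])/2; fr=(c[2]+c[3])/2; w=c[0]-c[1]+c[2]-c[3]; u=h-fr
    print(n,"hinge",h,"front",fr,"len",np.linalg.norm(u),"yaw",np.arctan2(u[1],u[0]),np.arctan2(-w[0],w[1]),"tilt",np.arctan2(-u[2],np.hypot(u[0],u[1])),"bar",b)
for z in (85,):
  print("blue case front top",plane("top",T(445,352),z),plane("top",T(692,333),z))
for n,p,z in [("pink",(279,156),62),("cup",(232,148),110),("spray",(145,213),40),("tiles",(346,166),20),("pot",(424,235),60),("orange",(426,282),62),("green",(150,274),62)]:
  print(n,plane("top",p,z).round())
E
```

```text
ybarL [522.4 185.2 132.5] 2.6
ybarR [527.7  79.1 125.3] 2.2
yh L [673.5 227.   90.2] 0.2
yh R [682.2  52.5  87.6] 1.0
yf L [470.8 218.2  88.1] 2.4
yf R [479.2  45.5  88.4] 5.8
bbarL [549.4 -97.7 210.3] 2.7
bbarR [ 562.  -200.   209.2] 0.9
bh L [645.7 -50.7  89.3] 0.0
bh R [ 669.  -223.    87.8] 0.0
bf L [478.9 -73.7 199.9] 2.3
bf R [ 503.1 -242.5  200.8] 3.0
y hinge [677.87827931 139.76035784  88.9150919 ] front [475.02311156 131.84006695  88.21599701] len 203.01093277125236 yaw 0.03902424568881225 0.049288637206531 tilt -0.0034436385408265274 bar [525.06806723 132.12024549 128.91204649]
b hinge [ 657.34774133 -136.85877177   88.57312115] front [ 490.96382509 -158.07418071  200.36804028] len 201.57332438750595 yaw 0.12682440309889872 0.13831950300745632 tilt 0.5878962183583288 bar [ 555.72189316 -148.85071634  209.78373589]
blue case front top [440.96972935 -72.7585725   85.        ] [ 464.4054168  -244.67822096   85.        ]
pink [786.  22.  62.]
cup [785. 159. 110.]
spray [592. 409.  40.]
tiles [ 780. -185.   20.]
pot [ 572. -411.   60.]
orange [ 437. -415.   62.]
green [413. 367.  62.]
```

```bash
cat >> h.py <<'E'
from scipy.spatial.transform import Rotation as Ro
def go(*targets):
    """world waypoints -> tool-axis shifts as shares of 50 mm (orientation as now)"""
    s=env.read_state(); R=Ro.from_rotvec(s["tcp_rot"]).as_matrix(); p=np.array(s["ee_pos"],float)
    print("t",round(s["time"],2),"pos",p.round(1),"w",round(s["gripper_width"],1),"F",np.round(s["force"],1),"ff",np.round(s["finger_force"],1),"q",np.round(s["joint_positions"],2)); print(R.round(3).tolist())
    for t in targets:
        d=R.T@(np.array(t)-p)/50; n=int(np.ceil(abs(d).max())); print(t,n,"rows",(d/max(n,1)).round(3)); p=np.array(t,float)
def lid(h,yaw,a,x,z):
    r=-x*np.cos(a)+z*np.sin(a); return [h[0]+r*np.cos(yaw),h[1]+r*np.sin(yaw),86+x*np.sin(a)+z*np.cos(a)]
BH,BY,YH,YY=(653,-137.5),.132,(678,140),.045
E
python3 -c "
from h import *
go([230,-420,260],[495,-158,235])"
```

```text
t 0.1 pos [ 172.  -652.2  205.9] w 85.4 F [-0.4 -0.8  0.4] ff 0.0 q [ 1.23  0.58  0.02  1.44 -0.01  1.13 -0.06]
[[0.967, 0.255, -0.0], [0.255, -0.967, 0.001], [-0.0, -0.002, -1.0]]
[230, -420, 260] 5 rows [ 0.461 -0.839 -0.215]
[495, -158, 235] 7 rows [ 0.923 -0.531  0.072]
```

```bash
python3 -m jog '[[0.5,0,0,-0.6,0,0,0],[0,0.46,-0.84,-0.12,0,0,0],[0,0.46,-0.84,-0.12,0,0,0],[0,0.46,-0.84,-0.12,0,0,0],[0,0.46,-0.84,-0.12,0,0,0],[0,0.46,-0.84,-0.12,0,0,0]]' && python3 -c "
from h import *
go([495,-158,235])"
```

```text
time: 0.85
ee_pos: [230.0, -418.6, 266.7]
tcp_rot: [-3.115, -0.404, 0.0]
force: [0.7, 0.6, 0.2]
gripper_width: -0.0
finger_force: 0.0
t 0.85 pos [ 230.  -418.6  266.7] w -0.0 F [0.7 0.6 0.2] ff 0.0 q [ 0.98  0.23 -0.02  1.84  0.    1.07 -0.35]
[[0.967, 0.255, -0.0], [0.255, -0.967, 0.0], [-0.0, -0.0, -1.0]]
[495, -158, 235] 7 rows [ 0.922 -0.527  0.091]
```

```bash
python3 -m jog '[[0,0.92,-0.53,0.09,0,0,0],[0,0.92,-0.53,0.09,0,0,0],[0,0.92,-0.53,0.09,0,0,0],[0,0.92,-0.53,0.09,0,0,0],[0,0.92,-0.53,0.09,0,0,0],[0,0.92,-0.53,0.09,0,0,0],[0,0.92,-0.53,0.09,0,0,0],[0,0,0,0,0,0,0.08],[0,0,0,0,0,0,0]]' && python3 -c "
from h import *
go(*[lid(BH,BY,a,187,8) for a in (.6,.45,.3,.15,0,-.02)])
im=optics.snapshot('side');cv2.imwrite('pics/s1.png',cv2.resize(im[90:270,210:430,::-1],None,fx=3,fy=3))"
```

```text
time: 1.98
ee_pos: [493.7, -158.5, 234.7]
tcp_rot: [-3.134, -0.21, 0.002]
force: [0.4, 0.1, 0.2]
gripper_width: -0.0
finger_force: 0.0
t 1.98 pos [ 493.7 -158.5  234.7] w -0.0 F [0.4 0.1 0.2] ff 0.0 q [ 0.36  0.32 -0.18  1.8   0.07  1.03 -1.29]
[[0.991, 0.133, -0.001], [0.133, -0.991, 0.0], [-0.001, -0.0, -1.0]]
[np.float64(504.48272293815637), np.float64(-157.21894144047144), np.float64(198.19082744414905)] 1 rows [0.218 0.004 0.731]
[np.float64(489.53067397525615), np.float64(-159.20415544215098), np.float64(174.54213169762144)] 1 rows [-0.301 -0.     0.473]
[np.float64(478.249793655915), np.float64(-160.70194090398266), np.float64(148.90497055867536)] 1 rows [-0.227 -0.     0.513]
[np.float64(470.8934262319704), np.float64(-161.67866079352757), np.float64(121.85509939605139)] 1 rows [-0.148 -0.     0.541]
[np.float64(467.62677985637697), np.float64(-162.1123800877497), np.float64(94.0)] 1 rows [-0.065  0.     0.557]
[np.float64(467.505255735466), np.float64(-162.12851509285656), np.float64(90.25864938167933)] 1 rows [-0.002  0.     0.075]
```

View pics/s1.png

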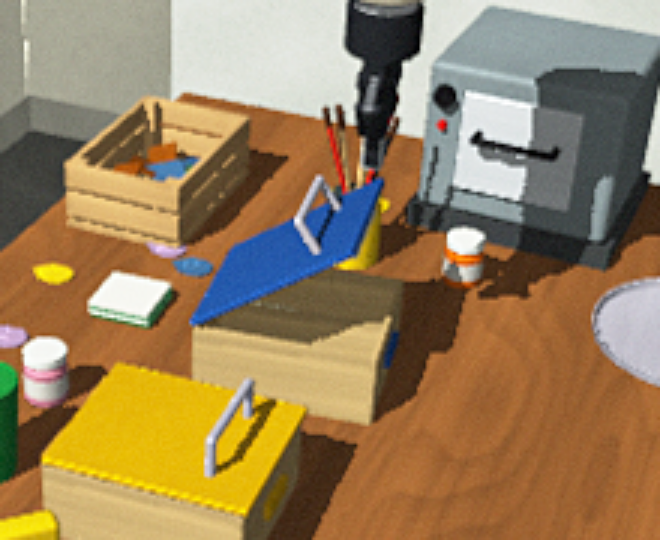

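The closed tips sit just above the blue lid's front edge (crop 372,165). Now I'll push it down along its arc.

```bash
python3 -m jog '[[0,0.22,0,0.36,0,0,0],[0,0,0,0.37,0,0,0],[0,-0.15,0,0.24,0,0,0],[0,-0.15,0,0.24,0,0,0],[0,-0.12,0,0.26,0,0,0],[0,-0.11,0,0.26,0,0,0],[0,-0.08,0,0.27,0,0,0],[0,-0.07,0,0.27,0,0,0]]'; python3 -m jog '[[0,-0.04,0,0.18,0,0,0],[0,-0.03,0,0.18,0,0,0],[0,0,0,0.18,0,0,0],[0,0,0,0.08,0,0,0],[0,0,0,0,0,0,0]]'; python3 -c "
from h import *
go([467.5,-162,90])"
```

```text
time: 3.02
ee_pos: [470.3, -162.3, 121.2]
tcp_rot: [3.135, 0.207, 0.0]
force: [0.5, 0.1, 0.9]
gripper_width: -0.1
finger_force: 0.2
time: 3.65
ee_pos: [467.6, -162.2, 90.5]
tcp_rot: [-3.135, -0.208, 0.0]
force: [0.1, -0.3, 0.2]
gripper_width: 0.1
finger_force: 0.0
t 3.65 pos [ 467.6 -162.2   90.5] w 0.1 F [ 0.1 -0.3  0.2] ff 0.0 q [ 0.36  0.46 -0.16  2.04  0.12  0.64 -1.33]
[[0.991, 0.132, -0.0], [0.132, -0.991, 0.0], [-0.0, -0.0, -1.0]]
[467.5, -162, 90] 1 rows [-0.001 -0.005  0.009]
```

```bash
python3 -c "
from h import *
im=optics.snapshot('side');cv2.imwrite('pics/s2.png',cv2.resize(im[110:250,230:390,::-1],None,fx=4,fy=4))"
```

```text
(no output)
```

View pics/s2.png

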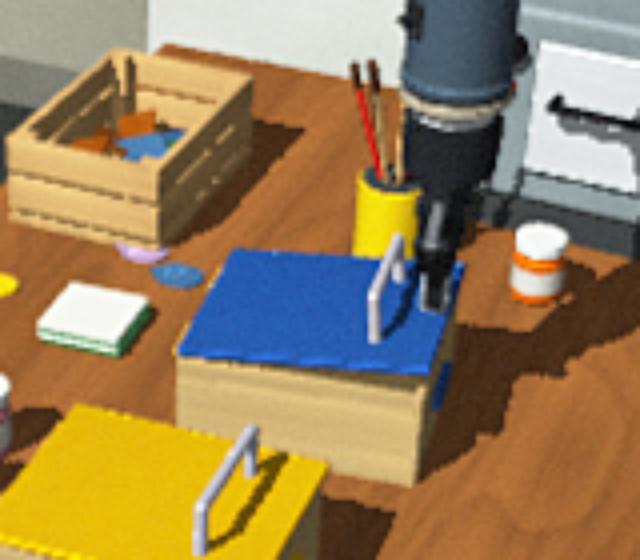

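The lid is nearly shut with the tips on its top at (432,300), but a sliver of gap remains at the front (410,375). I'll press further.

```bash
for i in 1; do python3 -m jog '[[0,0,0,0.06,0,0,0],[0,0,0,0,0,0,0]]'; python3 -m jog '[[0,0,0,0.06,0,0,0],[0,0,0,0,0,0,0]]';python3 -m jog '[[0,0,0,0.06,0,0,0],[0,0,0,0,0,0,0]]'; done
```

```text
time: 3.95
ee_pos: [467.6, -162.3, 87.7]
tcp_rot: [3.135, 0.208, 0.0]
force: [-0.2, -0.3, 0.0]
gripper_width: -0.1
finger_force: 0.0
time: 4.2
ee_pos: [467.5, -162.3, 84.5]
tcp_rot: [-3.135, -0.207, 0.0]
force: [0.1, 0.6, 1.0]
gripper_width: 0.1
finger_force: 0.0
time: 4.45
ee_pos: [467.4, -162.3, 81.5]
tcp_rot: [-3.135, -0.207, 0.001]
force: [0.4, -0.3, 0.3]
gripper_width: 0.4
finger_force: 0.0
```

```bash
python3 -c "
from h import *
c=optics.get_calibration('side');T=np.array(c['camera_from_world'])
for P in [(467.5,-162,90.5),(467.5,-162,110),lid(BH,BY,0,205,8),lid(BH,BY,0,155,46)]:
    p=T@np.r_[P,1];u=c['cx']-c['fx']*p[0]/p[2];v=c['cy']+c['fy']*p[1]/p[2];print(P,u,v,(u-230)*4,(v-110)*4)
im=optics.snapshot('side')[110:250,230:390];im2=optics.snapshot('top')[180:290,270:400]
o=np.zeros((600,800,3),np.uint8);a=cv2.resize(im,(400,350),interpolation=2);b=cv2.resize(im2,(390,330),interpolation=2);o[:350,:400]=a;o[:330,405:795]=b
w=optics.snapshot('wrist');o[360:,:400]=cv2.resize(w,(400,300))[30:270]
cv2.imwrite('pics/s3.png',o[:,:,::-1])"
```

```text
(467.5, -162, 90.5) 337.5351284038259 192.74147863799644 430.1405136153037 330.96591455198575
(467.5, -162, 110) 338.0398721594295 187.6363869502759 432.1594886377179 310.54554780110357
[np.float64(449.7833682917501), np.float64(-164.48148619245288), np.float64(94.0)] 343.0532897248069 192.68971313040882 452.21315889922766 330.7588525216353
[np.float64(499.3484004157135), np.float64(-157.9006359016107), np.float64(132.0)] 328.8263235565721 180.22899062214668 395.3052942262884 280.91596248858673
```

View pics/s3.png

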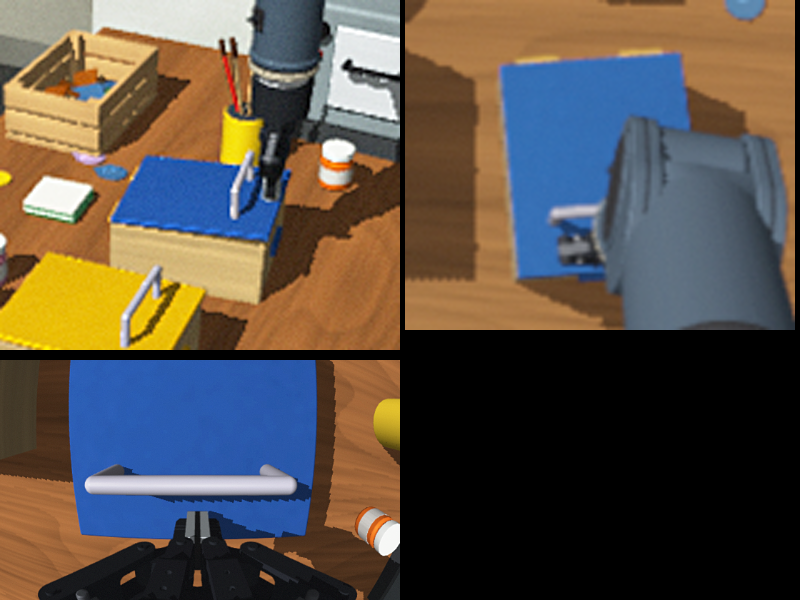

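The fingertips are on the lid in front of the bar (wrist view (197,525)), with no counterforce yet. I'll keep pressing until the force rises.

```bash
python3 -m jog '[[0,0,0,0.05,0,0,0],[0,0,0,0,0,0,0]]'|grep -E "pos|force:"; python3 -m jog '[[0,0,0,0.05,0,0,0],[0,0,0,0,0,0,0]]'|grep -E "pos|force:";python3 -m jog '[[0,0,0,0.05,0,0,0],[0,0,0,0,0,0,0]]'|grep -E "pos|force:"; python3 -c "
from h import *
im=optics.snapshot('side');s=cv2.imread('pics/side0.png');cv2.imwrite('pics/s4.png',cv2.resize(im[155:235,260:360,::-1],None,fx=6,fy=6))"
```

```text
ee_pos: [467.5, -162.3, 79.0]
force: [0.0, -0.8, -0.6]
finger_force: 0.0
ee_pos: [467.4, -162.3, 76.5]
force: [-0.2, 0.1, -0.2]
finger_force: 0.0
ee_pos: [467.4, -162.3, 74.0]
force: [-0.6, -0.0, -0.3]
finger_force: 0.0
```

View pics/s4.png

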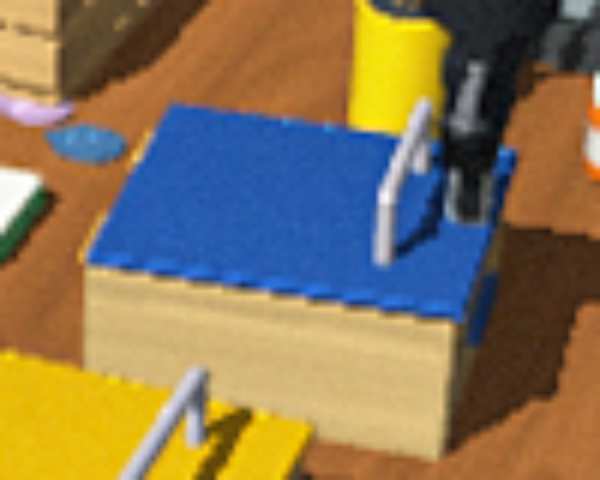

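The lid now looks shut (edge flush at (300,285)). The visible tips end about 18 mm above the reported TCP, so I'll press on to contact.

```bash
python3 -c "
from bench import env;print(env.tcp_to_grasp)"; python3 -m jog '[[0,0,0,0.04,0,0,0],[0,0,0,0,0,0,0]]'|grep -E "pos|force:"; python3 -m jog '[[0,0,0,0.04,0,0,0],[0,0,0,0,0,0,0]]'|grep -E "pos|force:";python3 -m jog '[[0,0,0,0.04,0,0,0],[0,0,0,0,0,0,0]]'|grep -E "pos|force:"
```

```text
18.700000000000003
ee_pos: [467.5, -162.3, 72.1]
force: [-0.9, -0.7, 0.2]
finger_force: 0.0
ee_pos: [467.5, -162.3, 70.1]
force: [-0.6, -1.0, 0.6]
finger_force: 0.0
ee_pos: [467.7, -162.4, 69.3]
force: [-4.6, 1.1, 17.0]
finger_force: 9.0
```

```bash
python3 -c "
from h import *
c=optics.get_calibration('side');T=np.array(c['camera_from_world'])
n=np.array([-np.sin(BY),np.cos(BY),0])
for a in (0,.06,.12):
  for x,w,z in [(205,87,8),(205,87,0),(205,-87,8),(0,87,8)]:
    p=T@np.r_[np.array(lid(BH,BY,a,x,z))+w*n,1];u=c['cx']-c['fx']*p[0]/p[2];v=c['cy']+c['fy']*p[1]/p[2];print(a,(x,w,z),np.round([(u-260)*6,(v-155)*6]))
im=optics.snapshot('side')
q,_=quad(im[:,:,::-1].copy(),(100,120,50),(125,255,255),(265,160,350,215));print((q-[260,155])*6)
"
```

```text
0 (205, 87, 8) [470. 310.]
0 (205, 87, 0) [469. 323.]
0 (205, -87, 8) [524. 149.]
0 (0, 87, 8) [ 91. 247.]
0.06 (205, 87, 8) [470. 290.]
0.06 (205, 87, 0) [470. 303.]
0.06 (205, -87, 8) [525. 130.]
0.06 (0, 87, 8) [ 90. 246.]
0.12 (205, 87, 8) [469. 270.]
0.12 (205, 87, 0) [470. 283.]
0.12 (205, -87, 8) [524. 111.]
0.12 (0, 87, 8) [ 89. 246.]
[[ 48 132]
 [204 108]
 [510 156]
 [480 324]
 [ 90 258]]
```

The lid's corners match the predicted shut pose (near-front (470,310), far (524,149)), so blue is shut. Next I'll retreat, turn and open.

```bash
python3 -m jog '[[0,0,0,-0.2,0,0,0],[0,0,0,-0.9,0,0,0],[0,0,0,-0.9,0,0,0],[0,0,0,-0.7,0,0,0],[0,0,0,0,0,0,-0.118],[0.5,0,0,0,0,0,-0.118],[0.7,0,0,0,0,0,-0.118],[0.8,0,0,0,0,0,-0.118],[0.8,0,0,0,0,0,-0.118],[0.8,0,0,0,0,0,-0.118]]' ; python3 -m jog '[[0.8,0,0,0,0,0,-0.118],[0.8,0,0,0,0,0,-0.118],[0.8,0,0,0,0,0,0]]';python3 -c "
from h import *
b=lid(YH,YY,0,155,46);print(b)
go([b[0],b[1],200],[b[0],b[1],120],[b[0],b[1],89])"
```

```text
time: 7.45
ee_pos: [467.4, -162.4, 203.4]
tcp_rot: [2.547, 1.838, -0.0]
force: [0.5, -0.3, 0.2]
gripper_width: 68.5
finger_force: 0.0
time: 7.82
ee_pos: [467.4, -162.5, 203.3]
tcp_rot: [-2.173, -2.268, -0.0]
force: [0.1, -0.8, 0.1]
gripper_width: 68.2
finger_force: 0.0
[np.float64(523.1569110185844), np.float64(133.02735382416267), np.float64(132.0)]
t 7.83 pos [ 467.4 -162.5  203.3] w 68.2 F [ 0.1 -0.8  0.1] ff 0.0 q [ 0.63  0.35 -0.53  1.89  0.21  0.96  0.05]
[[-0.043, 0.999, 0.0], [0.999, 0.043, 0.0], [0.0, 0.0, -1.0]]
[np.float64(523.1569110185844), np.float64(133.02735382416267), 200] 6 rows [0.976 0.228 0.011]
[np.float64(523.1569110185844), np.float64(133.02735382416267), 120] 2 rows [-0.  -0.   0.8]
[np.float64(523.1569110185844), np.float64(133.02735382416267), 89] 1 rows [-0.   -0.    0.62]
```

```bash
python3 -m jog '[[0.8,0.98,0.23,0,0,0,0],[0.8,0.98,0.23,0,0,0,0],[0.8,0.98,0.23,0,0,0,0],[0.8,0.98,0.23,0,0,0,0],[0.8,0.98,0.23,0,0,0,0],[0.8,0.98,0.23,0,0,0,0],[0.8,0,0,0.6,0,0,0],[0.8,0,0,0.6,0,0,0],[0.8,0,0,0,0,0,0]]' ;python3 -c "
from h import *
b=lid(YH,YY,0,155,46)
go([b[0],b[1],89])
o=np.zeros((600,800,3),np.uint8)
o[:400,:400]=cv2.resize(optics.snapshot('side')[160:290,220:350],(400,400));o[:300,400:]=cv2.resize(optics.snapshot('wrist'),(400,300));
cv2.imwrite('pics/s5.png',o[:400,:,::-1])"
```

```text
time: 8.95
ee_pos: [522.1, 134.0, 141.6]
tcp_rot: [-2.174, -2.265, 0.006]
force: [0.3, -0.8, 0.9]
gripper_width: 68.2
finger_force: 0.0
t 8.95 pos [522.1 134.  141.6] w 68.2 F [ 0.3 -0.8  0.9] ff 0.0 q [ 0.04  0.49 -0.56  1.87  0.33  0.88 -0.63]
[[-0.041, 0.999, -0.004], [0.999, 0.041, -0.001], [-0.001, -0.004, -1.0]]
[np.float64(523.1569110185844), np.float64(133.02735382416267), 89] 2 rows [-0.009  0.012  0.526]
```

View pics/s5.png

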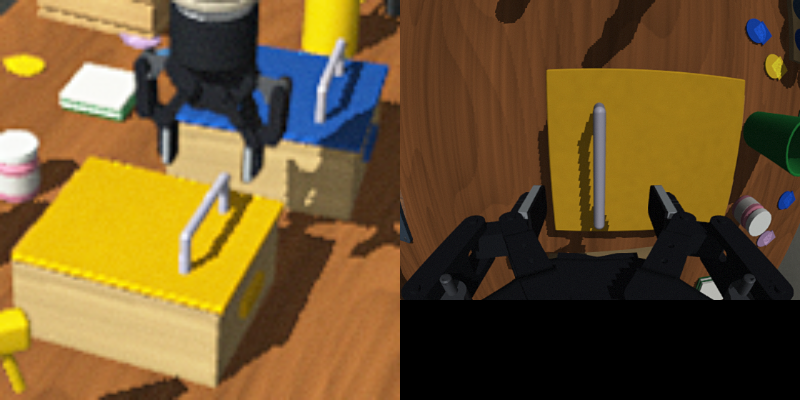

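The bar lies between the open fingers (side crop: tips at (170,165) and (250,175), bar middle at (205,225)). I'll work out the true tip height from the pixels.

```bash
python3 -c "
from h import *
c=optics.get_calibration('side');T=np.array(c['camera_from_world'])
def pr(P):
    p=T@np.r_[P,1];u=c['cx']-c['fx']*p[0]/p[2];v=c['cy']+c['fy']*p[1]/p[2];return np.round([(u-220)*3.08,(v-160)*3.08])
for z in (142,160,175,185,195): print(z,pr((522,134,z)),pr((522-34,132,z)),pr((522+34,136,z)))
print(pr(lid(YH,YY,0,155,46)))"
```

```text
142 [208. 195.] [244. 204.] [173. 187.]
160 [209. 179.] [245. 187.] [173. 171.]
175 [209. 165.] [246. 173.] [173. 157.]
185 [210. 156.] [246. 164.] [174. 148.]
195 [210. 147.] [247. 154.] [174. 139.]
[207. 204.]
```

```bash
python3 -m jog '[[0.8,0,0.01,0.5,0,0,0],[0.8,0,0,0.5,0,0,0],[0.8,0,0,0,0,0,0]]'|grep -E "pos|force:"; python3 -m jog '[[0.3,0,0,0,0,0,0],[0,0,0,0,0,0,0],[0,0,0,0,0,0,0],[0,0,0,0,0,0,0],[0,0,0,0,0,0,0],[0,0,0,0,0,0,0]]' 60; python3 -c "
from h import *
go()
o=np.zeros((600,800,3),np.uint8)
o[:400,:400]=cv2.resize(optics.snapshot('side')[160:290,220:350],(400,400));o[:300,400:]=cv2.resize(optics.snapshot('wrist'),(400,300));
cv2.imwrite('pics/s6.png',o[:400,:,::-1])"
```

```text
ee_pos: [523.8, 134.1, 93.3]
force: [-0.6, 0.1, 1.3]
finger_force: 0.0
time: 10.18
ee_pos: [524.4, 134.5, 94.0]
tcp_rot: [2.172, 2.269, 0.001]
force: [-1.5, -1.4, 6.6]
gripper_width: 7.5
finger_force: 58.6
t 10.18 pos [524.4 134.5  94. ] w 7.5 F [-1.5 -1.4  6.6] ff 58.6 q [ 0.01  0.55 -0.52  1.92  0.38  0.77 -0.68]
[[-0.044, 0.999, 0.001], [0.999, 0.044, 0.0], [0.0, 0.001, -1.0]]
```

View pics/s6.png

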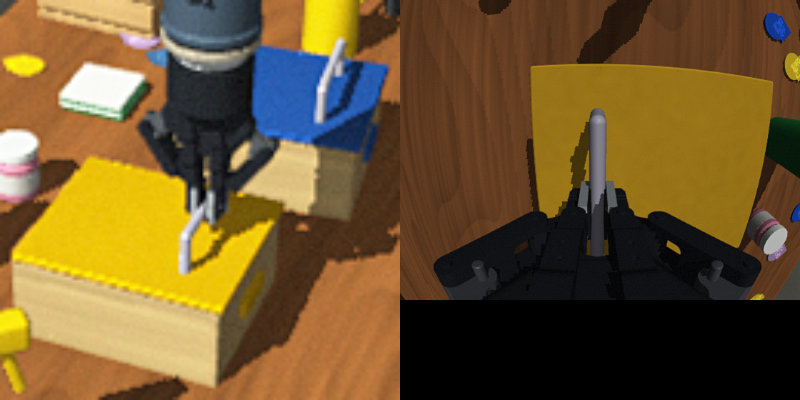

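The fingers straddle the bar (tips at about (190,205) and (212,222)), but the grip is shallow, at 7.5 mm with an upward force. I'll regrip about 10 mm deeper.

```bash
python3 -m jog '[[0.35,0,0,0,0,0,0],[0.35,0,0,0,0,0,0],[0.35,0,0,0.2,0,0,0],[0.35,0,0,0,0,0,0]]'|grep -E "pos|force:|width"; python3 -m jog '[[0,0,0,0,0,0,0],[0,0,0,0,0,0,0],[0,0,0,0,0,0,0],[0,0,0,0,0,0,0],[0,0,0,0,0,0,0],[0,0,0,0,0,0,0]]' 60
```

```text
ee_pos: [523.3, 134.2, 82.2]
force: [0.2, -0.5, -1.0]
gripper_width: 29.6
finger_force: 0.0
time: 11.52
ee_pos: [524.4, 134.5, 83.3]
tcp_rot: [2.172, 2.27, 0.001]
force: [4.9, 0.8, -3.2]
gripper_width: 8.2
finger_force: 58.3
```

```bash
python3 -m jog '[[0,0,0,-0.15,0.031,0,0],[0,0,0,-0.15,0.031,0,0],[0,0,0,-0.15,0.031,0,0],[0,0,0,-0.15,0.031,0,0],[0,0,0,0,0,0,0]]' 45; python3 -c "
from h import *
go()"
```

```text
time: 12.15
ee_pos: [526.5, 134.6, 112.8]
tcp_rot: [-2.074, -2.167, 0.212]
force: [3.4, -0.2, -3.7]
gripper_width: 7.9
finger_force: 58.3
t 12.15 pos [526.5 134.6 112.8] w 7.9 F [ 3.4 -0.2 -3.7] ff 58.3 q [ 0.04  0.64 -0.56  1.71  0.28  1.08 -0.57]
[[-0.044, 0.98, -0.194], [0.999, 0.043, -0.008], [0.0, -0.194, -0.981]]
```

```bash
python3 -m jog '[[0,0,0,-0.15,0.031,0,0],[0,0,0,-0.15,0.031,0,0],[0,0,0,-0.15,0.031,0,0],[0,0,0,-0.15,0.031,0,0],[0,0,0,0,0,0,0]]'; python3 -m jog '[[0,0,0,-0.15,0.031,0,0],[0,0,0,-0.15,0.031,0,0],[0,0,0,-0.15,0.031,0,0],[0,0,0,0,0,0,0]]'; python3 -c "
from h import *
go()"
```

```text
time: 12.78
ee_pos: [534.0, 134.8, 141.2]
tcp_rot: [-1.967, -2.055, 0.406]
force: [2.2, -0.7, -4.2]
gripper_width: 8.1
finger_force: 58.4
time: 13.28
ee_pos: [543.2, 135.1, 161.5]
tcp_rot: [-1.881, -1.966, 0.541]
force: [0.4, -1.4, -2.8]
gripper_width: 8.4
finger_force: 58.4
t 13.28 pos [543.2 135.1 161.5] w 8.4 F [ 0.4 -1.4 -2.8] ff 58.4 q [ 0.01  0.82 -0.55  1.29  0.17  1.62 -0.48]
[[-0.044, 0.859, -0.51], [0.999, 0.038, -0.023], [-0.001, -0.51, -0.86]]
```

```bash
python3 -m jog '[[0,0,0,-0.15,0.031,0,0],[0,0,0,-0.15,0.031,0,0],[0,0,0,0,0,0,0]]'; python3 -c "
from h import *
go()"
```

```text
time: 13.65
ee_pos: [551.1, 135.4, 174.3]
tcp_rot: [-1.822, -1.904, 0.624]
force: [-0.6, -2.0, -2.6]
gripper_width: 8.1
finger_force: 58.4
t 13.65 pos [551.1 135.4 174.3] w 8.1 F [-0.6 -2.  -2.6] ff 58.4 q [-0.    0.88 -0.54  1.17  0.15  1.77 -0.47]
[[-0.044, 0.806, -0.591], [0.999, 0.035, -0.027], [-0.001, -0.591, -0.806]]
```

```bash
python3 -m jog '[[0,0,0.06,-0.15,0,0,0],[0,0,0.06,-0.15,0,0,0],[0,0,0.06,-0.15,0,0,0],[0,0,0,0,0,0,0],[0,0,0,0,0,0,0],[0,0,0,0,0,0,0]]'; python3 -c "
from h import *
go()
im=optics.snapshot('side')[:,:,::-1].copy();c=optics.get_calibration('side');T=np.array(c['camera_from_world']);n=np.array([-np.sin(YY),np.cos(YY),0])
q,k=quad(im,(20,130,60),(35,255,255),(215,130,330,260));print('seen',q.tolist())
for a in (.6,.7,.785,.87):
  o=[]
  for x,w,z in [(205,87,8),(205,-87,8),(205,-87,0),(0,87,8),(0,-87,8)]:
    p=T@np.r_[np.array(lid(YH,YY,a,x,z))+w*n,1];o.append([round(c['cx']-c['fx']*p[0]/p[2]),round(c['cy']+c['fy']*p[1]/p[2])])
  print(a,o)"
```

```text
time: 14.4
ee_pos: [571.9, 136.4, 188.3]
tcp_rot: [-1.822, -1.904, 0.624]
force: [-3.4, -4.4, 3.1]
gripper_width: 8.1
finger_force: 58.0
t 14.4 pos [571.9 136.4 188.3] w 8.1 F [-3.4 -4.4  3.1] ff 58.0 q [-0.02  0.91 -0.53  1.07  0.16  1.84 -0.46]
[[-0.044, 0.805, -0.591], [0.999, 0.036, -0.026], [-0.0, -0.592, -0.806]]
seen [[294, 181], [287, 202], [222, 243], [249, 209]]
0.6 [[280, 221], [302, 188], [303, 191], [222, 242], [248, 210]]
0.7 [[275, 215], [298, 183], [299, 185], [222, 242], [248, 210]]
0.785 [[271, 210], [294, 178], [296, 180], [222, 242], [248, 210]]
0.87 [[266, 205], [289, 174], [291, 176], [222, 242], [247, 210]]
```

```bash
python3 -m jog '[[0,0,0,0,0,0,0],[0,0,0,0,0,0,0],[0,0,0,0,0,0,0],[0,0,0,0,0,0,0]]'; python3 -c "
from bench import env
print(env.close_job())"
```

```text
time: 14.95
ee_pos: [571.9, 136.4, 188.3]
tcp_rot: [-1.822, -1.904, 0.624]
force: [-3.3, -3.8, 2.7]
gripper_width: 8.2
finger_force: 58.0
the job is handed in; nothing more can be done
None
```

I shut the blue lid, and the gripper is holding the yellow lid steady at about 0.78 rad (45°); I handed the job in at 15 s, the hand-in returned no verdict, and I took no final picture of the jars and other things.

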